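# Turn the drained bowl mouth up and draw gel into it from the pump bottle

### The job

The blue bowl has drained mouth down on the wire rack and is now wanted for gel. Turn it over so that it stands mouth up on the worktop, slide it close up to the gel bottle so that the end of the nozzle is well inside its rim, and only then press the pump head right down and let it come back up. Do not drop the bowl from a height or disturb the other things on the worktop.

Things in the scene. Friction and masses are not known exactly. Their poses are not given: they have to be found in the camera images.
- bowl: Light blue round plastic bowl, 122 mm across the rim, foot 64 mm across, 42 mm high, wall about 3 mm, flaring about 35 degrees. Origin: middle of the underside of the foot; its z axis points from the foot to the mouth, so it points down at the start. It lies mouth down with its rim 30 mm above the worktop.
- draining_rack: Low chromed wire rack, 105 x 175 mm, that does not move. Origin: on the worktop under its middle. Bars' top at z = 30 mm. Its +x side has a raised back rail (inner face x = +49 mm, top z = 38 mm) that stops the far rim of the bowl; the open side ends at x = -51 mm, where the bowl's rim overhangs it by 20 to 40 mm. The worktop beyond the back rail is free.
- gel_pump: Pale green pump bottle, 66 mm across, 198 mm high, fixed to the worktop. Origin: under its middle; its front face is at x = -29 mm and its nozzle points to its own -x. Touching the bottle, the bowl's centre is 90 mm from this origin.
- outlet (a point): The downturned end of the white nozzle, 62 mm in front of the bottle's origin and 177 mm above the worktop, where the gel comes out. It moves with the pump head.
- pump_top (a point): Middle of the flat round top of the pump head (25 mm across), 198 mm above the worktop at rest. Press here.
- gel_pump_pump (a joint): Stroke of the pump head in m: 0 at rest (up), 0.014 fully down. A spring brings it back; it takes about 2 N to start and 6 N to hold down.
- mask_brush: Flat brush with a wooden handle, 184 mm long, lying at the front; a bystander.
- cream_tube: White squeeze tube with a blue cap, 134 mm, lying at the front; a bystander.
- timer: White square timer with a blue knob, 62 mm wide, at the front right; a bystander.
- electrode_0: Glass disc electrode, 65 mm across, 46 mm high, at the left; a bystander.

How it is judged:
On the way, in this order (a step that is already met when the one before it is completed fails the run):
1. the bowl stands mouth up on the worktop (angle between bowl's own z axis and vertical below 0.12 rad and height (world z) of bowl below 0.008 m and linear speed of bowl below 0.05 m/s), for 0.2 s.
2. the bowl stands mouth up with the end of the nozzle well inside its rim (angle between bowl's own z axis and vertical below 0.12 rad and height (world z) of bowl below 0.008 m and horizontal distance between outlet and bowl below 0.045 m), for 0.2 s.
3. the pump head is pressed right down over the bowl (all of step 2 and value of joint gel_pump_pump above 0.011 m), for 0.05 s.
4. the pump head has come back up (value of joint gel_pump_pump below 0.003 m), for 0.1 s.
At the end, for the whole second after the job is handed in: The bowl stands still, mouth up (within 7 degrees) with its foot on the worktop, the nozzle's end at most 45 mm sideways from its centre; the pump head is up again (within 3 mm); the brush, tube, timer and electrode are within 30 mm of where they were (all of step 2 and value of joint gel_pump_pump below 0.003 m and linear speed of bowl below 0.02 m/s and distance of each of mask_brush, cream_tube, timer, electrode_0 from where it was at the start of the episode below 0.03 m); the robot touches nothing.
It fails at once if the pump is worked (more than 5 mm) while the bowl is not mouth up under the nozzle (value of joint gel_pump_pump above 0.005 m and not (angle between bowl's own z axis and vertical below 0.12 rad and height (world z) of bowl below 0.008 m and horizontal distance between outlet and bowl below 0.05 m)).
It fails at once if the bowl is thrown or dropped from a height (faster than 1.5 m/s) (linear speed of bowl above 1.5 m/s).
It also fails if it takes over 67 s, if anything falls off the work surface, if the arm or the gripper's body presses on something with over 40 N, if the wrist force passes 120 N, or if a joint passes its speed limit or range.

### The arm

A 7-joint arm with a two-finger parallel gripper is mounted at the origin on a cart in front of the work surface, level with it; the furniture and walls round the work are solid. World frame = base frame: x ahead of the robot, y to its left, z up, the work surface at z = 0. Lengths are in m, angles in rad, forces in N, time in s.
With the tool pointing down it reaches from about 0.35 to 0.775 m from the base axis. Payload 3.1 kg.
Tool frame: the origin (TCP) lies between the finger pads; the fingertips stand 8 mm ahead of it and the grasp point (between the pads) lies 11 mm behind it; z points along the fingers, y is the direction in which the jaws open and shut (so a half turn about z gives the same grasp; the last joint's range is limited). The gripper opens to 85 mm and grips with 20 to 120 N. Pads are 22 mm wide; open, the fingers measure 114 mm over their backs; the gripper's body (76 mm by 85 mm) begins 54 mm behind the grasp point. The pads swing forward as they close: fully open they stand 13 mm farther back than shut.
Start: joints at [1.293, 0.311, 0.014, 1.512, -0.004, 1.319, -0.027], TCP at [0.129, -0.535, 0.239] pointing down, gripper open.
Joint ranges: [-2.7, 2.7], [-0.3, 1.91], [-1.27, 1.3], [0.12, 2.57], [-1.44, 4.58], [0.2, 2.03], [-3.05, 3.05]. Speed limits (rad/s): [2.79, 2.79, 3.14, 3.14, 3.14, 3.14, 3.14].

### API

Orientations are given as a unit quaternion [w, x, y, z].
In Python, from plant import manip, vision gives the robot as it stands.
- The arm moves only by the tool drive_tool, never from a script. Its arguments are lists of equal length, an entry for each row: "rotation": the turn, a rotation vector about the world's x, y, z in units of 6 degrees (1.0 is 6 degrees), a list of three; "slide": the shift along the world's x, y, z in units of 0.05 m (1.0 is 0.05 m), a list of three; "jaw": the opening, from 0 (shut) to 1 (fully open). A call has 1 to 10 rows; each row shifts and turns the pose as measured when the row begins; what a row does not reach is not made up. A row lasts 1/10 s, in which the tool goes at most 50 mm and 8.59 degrees, less where a joint would pass 70% of its speed; a pose out of reach is approached as far as the arm can. A call with a number of a shift or a turn outside -1 to 1 is refused whole. A call with a gripper value outside its range is refused whole. The fingers move at their own pace and stop on an object; "force" is the grip in N (left out, the last holds). Time passes only in rows, so rows that do not move let the fingers close. It gives the time, the measured TCP pose, the force and the opening at its end, in the units of the state.
- manip.state(): the state, without advancing time (a new reading comes with each control period).
- vision.read_camera(name): name is "scene" or "top"; returns (picture, depth): 384x512x3 uint8, red, green, blue; 384x512 float32, m along the optical axis (not along the pixel's ray), 0 where there is no reading.
- vision.get_calibration(name): a dict with "mtx" (3x3 intrinsics, pixels), "k1" (the pictures are not rectified: a ray, as slopes to the right and down, at radius r is drawn at 1 + k1 r^2 times it, then the intrinsics apply), "R" (3x3) and "t" (3): a world point X has camera coordinates R X + t. Camera axes: x right, y down, z forward; pixel columns grow to the right and rows downward; lengths in m; the calibration is good to about 2 mm. A picture is of the moment at which its call begins. get_calibration takes no time and is no camera call.
- manip.sign_off(): hands the job in, once; it reports no verdict.
Trained networks look in the newest picture that a camera, given by its name, has taken for a name from the list of things; names that differ only in an ending like _2 or _b are one class to them, and where a whole thing is asked for, a point or a joint stands for the part that bears it (a point fixed in the world has none). Each returns a list of dicts, best first, with "confidence" (0 to 1); they miss things now and then, are a little off and sometimes report something else, mostly with a low value. They report only what shows in the picture. A call takes as long as a camera call.
- vision.trace(thing, camera): "pixels" (384x512 bool, what is visible of it) and "point" ([column, row] in pixels, amid what is visible of it).
The state is a dict: "clock": time; "q": joint angles; "joint_vel": joint speeds; "joint_torque": joint torques, N m; "position": TCP position; "eef_rot": TCP orientation; "force": force on the tool from outside, world axes, zero at the start; "moment": the same for the moment, N m; "gripper_width": finger opening in m.
Only numpy, scipy, OpenCV 4.12 (cv2) and the standard library are available. Lean on these libraries where they do the work, as an engineer would, in place of code of your own. Each camera call takes 0.05 s, during which the arm holds its last target. There are 200 camera calls.

## Working session

There is one attempt and no reset: what is moved stays moved. The work goes in short steps, Python scripts to look and compute and a tool call to move; the robot and the scene stay as the last step left them, time stands still between calls to the robot, and variables do not carry over. Pictures are saved under pics/ and viewed, about 8 in all and at most 12, crops included, and the job is handed in when it is done.

Besides the shell and the picture viewer there is one more tool, called by a JSON object that holds its "op" and its "data", one argument or row to a line. drive_tool: Moves the arm, as the interface text tells. Shifts and turns lie within -1 to 1; 1 stands for 0.05 m of shift or 6 degrees of turn. Its arguments: {"type":"object","properties":{"rotation":{"type":"array"},"slide":{"type":"array"},"jaw":{"type":"array"},"force":{"type":"number"}},"required":["rotation","slide","jaw"]}

```bash
mkdir -p pics; cat > h.py <<'E'
import numpy as np,cv2
from plant import manip,vision
def cloud(cam,depth):
    c=vision.get_calibration(cam);K=np.array(c["mtx"]);R=np.array(c["R"]);t=np.array(c["t"])
    v,u=np.mgrid[:384,:512]
    d=np.array([c["k1"],0,0,0.])
    n=cv2.undistortPoints(np.stack([u,v],-1).reshape(-1,1,2).astype(float),K,d).reshape(384,512,2)
    P=np.concatenate([n,np.ones((384,512,1))],-1)*depth[...,None]
    W=(P-t)@R
    W[depth<=0]=np.nan
    return W
E
python3 - <<'E'
from h import *
ims=[]
for cam in("scene","top"):
    im,d=vision.read_camera(cam);ims.append(im)
    W=cloud(cam,d);np.save(f"{cam}.npy",W)
    for th in("bowl","draining_rack","gel_pump","pump_top","outlet","mask_brush","cream_tube","timer","electrode_0"):
        for r in vision.trace(th,cam)[:1]:
            p=W[r["pixels"]];p=p[~np.isnan(p[:,0])]
            print(cam,th,round(r["confidence"],2),np.round(r["point"]),len(p),np.round(np.percentile(p,[2,50,98],axis=0),3).tolist() if len(p) else "")
cv2.imwrite("pics/a.png",cv2.resize(np.vstack(ims)[...,::-1],(600,900))[:,:]) 
cv2.imwrite("pics/s.png",ims[0][...,::-1]);cv2.imwrite("pics/t.png",ims[1][...,::-1])
s=manip.state();print({k:np.round(v,3).tolist() for k,v in s.items()})
for cam in("scene","top"):
    c=vision.get_calibration(cam);print(cam,-np.array(c["R"]).T@np.array(c["t"]))
E
```

```text
scene bowl 0.76 [226. 233.] 1453 [[0.41, 0.087, 0.033], [0.445, 0.145, 0.058], [0.497, 0.191, 0.074]]
scene draining_rack 0.9 [255. 220.] 494 [[0.381, 0.037, -0.001], [0.457, 0.069, 0.029], [0.576, 0.165, 0.04]]
scene gel_pump 0.56 [315. 157.] 1228 [[0.528, -0.225, 0.003], [0.547, -0.172, 0.099], [0.631, -0.134, 0.197]]
scene pump_top 0.43 [314. 129.] 149 [[0.548, -0.23, 0.088], [0.562, -0.177, 0.194], [0.676, -0.122, 0.199]]
scene outlet 0.52 [317. 127.] 91 [[0.548, -0.192, 0.167], [0.559, -0.18, 0.195], [0.567, -0.137, 0.199]]
scene mask_brush 0.59 [208. 271.] 401 [[0.381, 0.154, -0.002], [0.388, 0.216, 0.008], [0.409, 0.32, 0.011]]
scene cream_tube 0.93 [309. 236.] 736 [[0.353, -0.118, 0.001], [0.371, -0.047, 0.019], [0.404, 0.009, 0.032]]
scene timer 0.56 [348. 214.] 482 [[0.354, -0.21, 0.004], [0.378, -0.171, 0.022], [0.412, -0.149, 0.038]]
scene electrode_0 0.68 [153. 241.] 411 [[0.52, 0.275, 0.003], [0.545, 0.304, 0.009], [0.575, 0.332, 0.04]]
top bowl 0.93 [230. 186.] 1696 [[0.412, 0.076, 0.032], [0.464, 0.13, 0.059], [0.52, 0.186, 0.074]]
top draining_rack 0.57 [253. 165.] 2
[... 561 characters left out ...]
 -0.046, 0.019], [0.405, 0.008, 0.032]]
top timer 0.61 [346. 218.] 565 [[0.359, -0.213, 0.0], [0.388, -0.179, 0.022], [0.418, -0.15, 0.038]]
top electrode_0 0.56 [166. 153.] 432 [[0.523, 0.272, 0.004], [0.55, 0.298, 0.009], [0.58, 0.328, 0.04]]
{'clock': 1.0, 'q': [1.293, 0.311, 0.014, 1.512, -0.004, 1.319, -0.027], 'joint_vel': [-0.002, -0.001, 0.0, -0.001, 0.0, -0.0, -0.001], 'joint_torque': [-0.0, -37.981, 0.146, -23.087, 0.012, 0.002, 0.0], 'position': [0.129, -0.535, 0.239], 'eef_rot': [0.0, 0.993, 0.118, -0.0], 'force': [-0.618, -0.117, -0.261], 'moment': [-0.002, -0.018, -0.001], 'gripper_width': 0.085}
scene [-0.20046847  0.42003127  0.86865445]
top [0.38090442 0.05078462 1.09625305]
```

View pics/s.png

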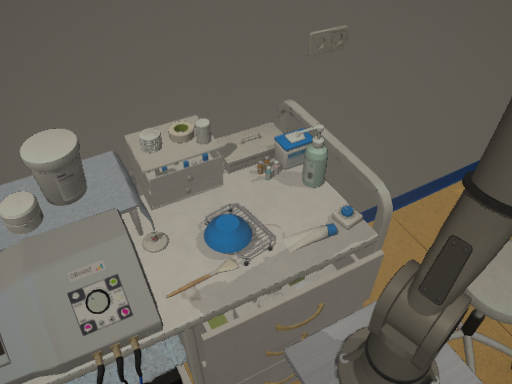

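View pics/t.png

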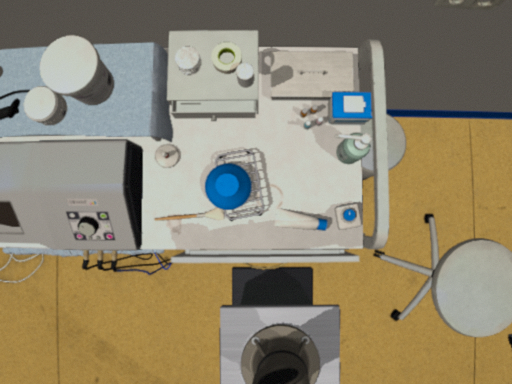

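The scene view shows the blue bowl at px (228,233) on the rack, with the rail on the right. In the top view the bowl is at (230,186) and the overhang is on its left (+y). The bottle is at (352,150) with its nozzle pointing left (+y). Next I'll fit the poses.

```bash
python3 - <<'E'
from h import *
from scipy.optimize import least_squares
S=np.load("scene.npy").reshape(-1,3);T=np.load("top.npy").reshape(-1,3)
for n,W in(("scene",S),("top",T)):
    W=W[~np.isnan(W[:,0])]
    b=lambda x0,x1,y0,y1,z0,z1:W[(W[:,0]>x0)&(W[:,0]<x1)&(W[:,1]>y0)&(W[:,1]<y1)&(W[:,2]>z0)&(W[:,2]<z1)]
    p=b(.39,.54,.05,.21,.045,.08)
    # cone/flat top fit
    def f(q):
        r=np.hypot(p[:,0]-q[0],p[:,1]-q[1]); return np.where(p[:,2]>q[2]-.003,0,(r-(.032+.029*(q[2]-p[:,2])/.042)))
    s=least_squares(f,[.466,.13,.072],loss="soft_l1",f_scale=.002);top=p[p[:,2]>.069]
    print(n,"bowl cone",s.x.round(4),"foot mean",top.mean(0).round(4),len(top))
    t=b(.53,.59,-.22,-.11,.19,.205);print(" pump head",len(t),t.mean(0).round(4))
    nz=t
    m=nz[:,:2].mean(0);print("  yrange",np.percentile(nz[:,1],[0,5,50,95,100]).round(3))
    far=nz[nz[:,1]>-.15];print("  nozzle pts",far.mean(0).round(4) if len(far) else "", "head pts",nz[nz[:,1]<-.16].mean(0).round(4))
    bd=b(.5,.63,-.25,-.12,.03,.12)
    g=lambda q:np.hypot(bd[:,0]-q[0],bd[:,1]-q[1])-.031
    print("  bottle axis",least_squares(g,[.57,-.175],loss="soft_l1",f_scale=.003).x.round(4))
    # rail
    r=b(.36,.59,.0,.075,.033,.043)
    print(" rail",len(r), np.polyfit(r[:,0],r[:,1],1).round(4), np.percentile(r,[2,98],axis=0).round(3).tolist())
    # obstacles max heights
    for y in np.arange(.2,.6,.05):
        print("  y",round(y,2),[ (round(float(q[:,2].max()),3) if len(q:=b(x,x+.05,y,y+.05,-.1,.5)) else None) for x in np.arange(.3,.75,.05)])
im=cv2.imread("pics/t.png")[110:250,140:400];cv2.imwrite("pics/tc.png",cv2.resize(im,None,fx=3,fy=3,interpolation=2))
E
```

```text
scene bowl cone [0.4671 0.1355 0.0732] foot mean [0.4654 0.1358 0.072 ] 378
 pump head 104 [ 0.5608 -0.1647  0.1954]
  yrange [-0.2   -0.192 -0.168 -0.129 -0.12 ]
  nozzle pts [ 0.5657 -0.1364  0.1944] head pts [ 0.5581 -0.1802  0.1958]
  bottle axis [ 0.5595 -0.1871]
 rail 94 [ 0.1738 -0.0261] [[0.413, 0.043, 0.033], [0.547, 0.07, 0.041]]
  y 0.2 [0.005, 0.013, 0.004, 0.004, 0.005, 0.003, 0.137, 0.146, 0.188]
  y 0.25 [0.005, 0.014, 0.004, 0.004, 0.045, 0.084, 0.137, 0.145, 0.144]
  y 0.3 [0.004, 0.011, 0.004, 0.005, 0.05, 0.12, 0.119, 0.12, 0.12]
  y 0.35 [0.085, 0.127, 0.162, 0.163, 0.158, 0.152, 0.119, 0.122, 0.263]
  y 0.4 [0.087, 0.128, 0.162, 0.165, 0.16, 0.152, 0.262, 0.27, 0.269]
  y 0.45 [0.117, 0.131, 0.163, 0.165, 0.159, 0.153, 0.266, 0.269, 0.269]
  y 0.5 [0.087, 0.128, 0.161, 0.165, 0.16, 0.153, 0.18, 0.269, 0.268]
  y 0.55 [0.09, 0.13, 0.163, 0.166, 0.16, 0.154, 0.182, 0.182, None]
top bowl cone [0.4669 0.1327 0.072 ] foot mean [0.4668 0.1327 0.0719] 436
 pump head 177 [ 0.5625 -0.1688  0.1962]
  yrange [-0.2   -0.196 -0.174 -0.13  -0.125]
  nozzle pts [ 0.5666 -0.1377  0.1945] head pts [ 0.5607 -0.1821  0.1969]
  bottle axis [ 0.56   -0.1883]
 rail 112 [ 0.1618 -0.0223] [[0.413, 0.042, 0.033], [0.546, 0.073, 0.041]]
  y 0.2 [0.005, 0.014, 0.005, 0.006, 0.005, 0.007, 0.138, 0.146, 0.189]
  y 0.25 [0.005, 0.013, 0.005, 0.006, 0.045, 0.097, 0.137, 0.146, 0.146]
  y 0.3 [0.005, 0.011, 0.005, 0.006, 0.046, 0.12, 0.121, 0.12, 0.122]
  y 0.35 [0.084, 0.127, 0.161, 0.165, 0.16, 0.153, 0.121, 0.258, 0.267]
  y 0.4 [0.087, 0.126, 0.162, 0.165, 0.162, 0.155, 0.122, 0.27, 0.27]
  y 0.45 [0.113, 0.131, 0.162, 0.166, 0.161, 0.155, 0.267, 0.27, 0.271]
  y 0.5 [0.085, 0.125, 0.162, 0.166, 0.162, 0.155, 0.181, 0.269, 0.27]
  y 0.55 [0.087, 0.127, 0.164, 0.167, 0.161, 0.155, 0.183, 0.184, 0.121]
```

View pics/tc.png

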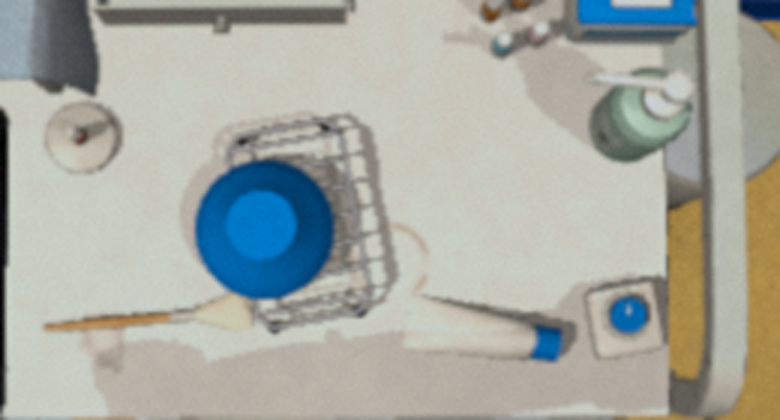

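The crop shows the rack's rail on its right side, tilted about 10°, and the bowl overhanging to the left. The nozzle points left, slightly up in the picture (+y). 

Plan:
1. Use the tilted fingers as a two-pronged fork under the overhanging rim.
2. Push the bowl to the rail and tip it over the rail onto the free worktop.

First move: a high transit.

{"op": "drive_tool", "data": {
  "rotation": [
    [0,0,0.7],
    [0,0,0.7],
    [0,0,0.7],
    [0,0,0.7],
    [0,0,0.7],
    [0,0,0.7],
    [0,0,0.7],
    [0,0,0.7],
    [0,0,0.7]
  ],
  "slide": [
    [0.7,0.63,0.3],
    [0.7,0.63,0.3],
    [0.7,0.63,0.3],
    [0.7,0.63,0.3],
    [0.7,0.63,0.3],
    [0.7,0.63,0.3],
    [0.7,0.63,0.3],
    [0.7,0.63,0.3],
    [0.7,0.63,0.3]
  ],
  "jaw": [0.35,0.35,0.35,0.35,0.35,0.35,0.35,0.35,0.35],
  "force": 40
}}

```text
clock: 1.9
position: [0.4379, -0.2484, 0.3754]
eef_rot: [0.002, 0.9, 0.435, -0.003]
force: [0.6, -1.3, 0.3]
gripper_width: 0.0297
```

{"op": "drive_tool", "data": {
  "rotation": [
    [0,0,0.8],
    [0,0,0.8],
    [0,0,0.8],
    [0,0,0.8],
    [0,0,0.8],
    [0,0,0.8],
    [0,0,0.8],
    [0,0,0.8],
    [0,0,0.8],
    [0,0,0.8]
  ],
  "slide": [
    [0,1,0],
    [0,1,0],
    [0,1,0],
    [0,1,0],
    [0,1,0],
    [0,1,0],
    [0,1,0],
    [0,1,0],
    [0,1,0],
    [0,1,0]
  ],
  "jaw": [0.35,0.35,0.35,0.35,0.35,0.35,0.35,0.35,0.35,0.35]
}}

```text
clock: 2.9
position: [0.4412, 0.2515, 0.3784]
eef_rot: [0.007, 0.634, 0.774, 0.004]
force: [0.9, -0.5, 0.2]
gripper_width: 0.03
```

```bash
cat >> h.py <<'E'
from scipy.spatial.transform import Rotation as Ro
n=np.array([.166,-.986,0]);ral=np.array([.986,.166,0])
def tgt(tilt,lean=n,jaw=ral):
    "tool R with axis tilted by tilt deg from down toward lean"
    t=np.radians(tilt);z=np.sin(t)*lean-np.cos(t)*np.array([0,0,1.]);y=jaw;x=np.cross(y,z);return np.stack([x,y,z],1)
def go(p,Rt):
    s=manip.state();q=s["eef_rot"];R=Ro.from_quat([q[1],q[2],q[3],q[0]]).as_matrix()
    c=[]
    for f in(1,-1):
        G=Rt.copy();G[:,:2]*=f;c.append(Ro.from_matrix(G@R.T).as_rotvec(degrees=True)/6)
    r=min(c,key=np.linalg.norm)
    print("t",round(s["clock"],2),"pos",s["position"].round(4) if hasattr(s["position"],'round') else s["position"],"F",np.round(s["force"],1),"z",R[:,2].round(3),"y",R[:,1].round(3),"w",round(s["gripper_width"],3))
    print("q",np.round(s["q"],2));print("rot units",r.round(2),"slide units",((np.array(p)-s["position"])/.05).round(2))
E
python3 -c "
from h import *
go([.45,.26,.2],tgt(30))"
```

```text
t 2.9 pos [0.4412 0.2515 0.3784] F [ 0.9 -0.5  0.2] z [ 0.016 -0.003 -1.   ] y [0.98  0.197 0.015] w 0.03
q [ 0.08  0.27 -0.84  1.32  0.21  1.63 -0.53]
rot units [-4.89 -0.76 -0.33] slide units [ 0.18  0.17 -3.57]
```

{"op": "drive_tool", "data": {
  "rotation": [
    [-1,-0.15,0],
    [-1,-0.15,0],
    [-1,-0.15,0],
    [-1,-0.15,0],
    [-0.9,-0.15,-0.3]
  ],
  "slide": [
    [0,0,-0.6],
    [0,0,-0.6],
    [0,0,-0.6],
    [0.1,0,-0.6],
    [0.1,0,-0.6]
  ],
  "jaw": [0.35,0.35,0.35,0.35,0.35]
}}

```text
clock: 3.4
position: [0.4526, 0.2612, 0.2311]
eef_rot: [0.203, 0.619, 0.741, -0.165]
force: [1.0, -0.2, -0.4]
gripper_width: 0.0302
```

```bash
python3 -c "
from h import *
go([.451,.231,.03],tgt(30))
im,d=vision.read_camera('scene');cv2.imwrite('pics/b.png',cv2.resize(im[120:320,80:400,::-1],None,fx=2,fy=2))"
```

```text
t 3.4 pos [0.4526 0.2612 0.2311] F [ 1.  -0.2 -0.4] z [ 0.097 -0.496 -0.863] y [0.984 0.18  0.007] w 0.03
q [-0.37  0.56 -0.72  1.42  0.69  1.73 -0.95]
rot units [ 0.05  0.07 -0.14] slide units [-0.03 -0.6  -4.02]
```

View pics/b.png

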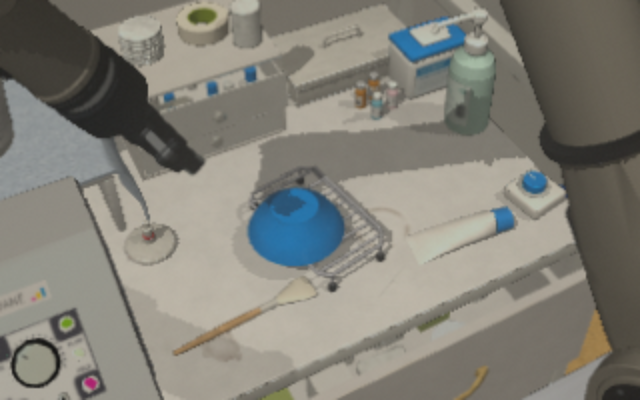

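The picture shows the tool leaning from upper left, clear of the bowl (px 297,230) and the electrode (150,243). To clear the device box I'll reduce the tilt to about 23° and then descend.

{"op": "drive_tool", "data": {
  "rotation": [
    [0.65,0.1,0],
    [0.65,0.1,-0.1],
    [0,0,0],
    [0,0,0],
    [0,0,0]
  ],
  "slide": [
    [0,-0.3,-0.7],
    [0,-0.3,-0.7],
    [0,0,-0.7],
    [0,0,-0.7],
    [0,0,-0.7]
  ],
  "jaw": [0.35,0.35,0.35,0.35,0.35]
}}

```text
clock: 3.95
position: [0.4519, 0.2347, 0.0422]
eef_rot: [0.147, 0.63, 0.753, -0.122]
force: [0.2, 0.3, 0.0]
gripper_width: 0.0299
```

```bash
python3 -c "
from h import *
go([.451,.231,.018],tgt(23))"
```

```text
t 3.95 pos [0.4519 0.2347 0.0422] F [0.2 0.3 0. ] z [ 0.067 -0.369 -0.927] y [0.984 0.176 0.001] w 0.03
q [-0.25  0.67 -0.69  1.72  0.74  1.27 -1.07]
rot units [-0.16 -0.02 -0.1 ] slide units [-0.02 -0.07 -0.48]
```

{"op": "drive_tool", "data": {
  "rotation": [
    [0,0,0],
    [0,0,0],
    [0,0,0],
    [0,0,0],
    [0,0,0],
    [0,0,0],
    [0,0,0],
    [0,0,0]
  ],
  "slide": [
    [0,0,-0.25],
    [0,0,-0.23],
    [0.02,-0.1,0],
    [0.02,-0.1,0],
    [0.02,-0.1,0],
    [0.02,-0.1,0],
    [0.02,-0.1,0],
    [0,0,0]
  ],
  "jaw": [0.35,0.35,0.35,0.35,0.35,0.35,0.35,0.35]
}}

```text
clock: 4.75
position: [0.4602, 0.2069, 0.0206]
eef_rot: [0.148, 0.632, 0.751, -0.12]
force: [-0.6, -0.0, -0.2]
gripper_width: 0.03
```

{"op": "drive_tool", "data": {
  "rotation": [
    [0,0,0],
    [0,0,0],
    [0,0,0],
    [0,0,0]
  ],
  "slide": [
    [0.01,-0.08,0],
    [0.01,-0.08,0],
    [0.01,-0.08,0],
    [0,0,0]
  ],
  "jaw": [0.35,0.35,0.35,0.35]
}}

```text
clock: 5.15
position: [0.4619, 0.1944, 0.0211]
eef_rot: [0.148, 0.632, 0.752, -0.12]
force: [-0.1, -0.4, -0.2]
gripper_width: 0.03
```

```bash
cat >> h.py <<'E'
def look(name,cam="scene",c=(120,320,80,400),f=2):
    im,d=vision.read_camera(cam);cv2.imwrite(f"pics/{name}.png",cv2.resize(im[c[0]:c[1],c[2]:c[3],::-1],None,fx=f,fy=f))
    W=cloud(cam,d)
    for r in vision.trace("bowl",cam)[:1]:
        p=W[r["pixels"]];p=p[~np.isnan(p[:,0])];print(cam,"bowl",round(r["confidence"],2),len(p),np.percentile(p,[2,50,98],axis=0).round(3).tolist())
    return W
E
python3 -c "
from h import *
go([.451,.231,.018],tgt(23));look('c');look('c2','top',(110,250,140,400),2)"
```

```text
t 5.15 pos [0.4619 0.1944 0.0211] F [-0.1 -0.4 -0.2] z [ 0.071 -0.366 -0.928] y [0.985 0.173 0.006] w 0.03
q [-0.19  0.67 -0.67  1.79  0.77  1.19 -1.06]
rot units [-0.19  0.03 -0.07] slide units [-0.22  0.73 -0.06]
top bowl 0.75 1733 [[0.415, 0.07, 0.031], [0.466, 0.125, 0.058], [0.521, 0.181, 0.074]]
```

{"op": "drive_tool", "data": {
  "rotation": [
    [0,0,0],
    [0,0,0],
    [0,0,0],
    [0,0,0]
  ],
  "slide": [
    [0.01,-0.07,-0.04],
    [0.01,-0.07,-0.03],
    [0.01,-0.07,0],
    [0,0,0]
  ],
  "jaw": [0.35,0.35,0.35,0.35]
}}

```text
clock: 5.75
position: [0.4631, 0.1849, 0.017]
eef_rot: [0.147, 0.631, 0.752, -0.119]
force: [0.7, -0.3, -0.1]
gripper_width: 0.0299
```

```bash
python3 -c "
from h import *
go([.451,.231,.018],tgt(23));look('d');look('d2','top',(110,250,140,400),3)"
```

```text
t 5.75 pos [0.4631 0.1849 0.017 ] F [ 0.7 -0.3 -0.1] z [ 0.071 -0.365 -0.928] y [0.984 0.175 0.006] w 0.03
q [-0.17  0.67 -0.67  1.8   0.78  1.17 -1.05]
rot units [-0.21  0.02 -0.09] slide units [-0.24  0.92  0.02]
scene bowl 0.91 1504 [[0.413, 0.067, 0.001], [0.448, 0.129, 0.057], [0.512, 0.175, 0.074]]
top bowl 0.81 1671 [[0.417, 0.065, 0.033], [0.468, 0.117, 0.059], [0.523, 0.171, 0.074]]
```

View pics/d.png

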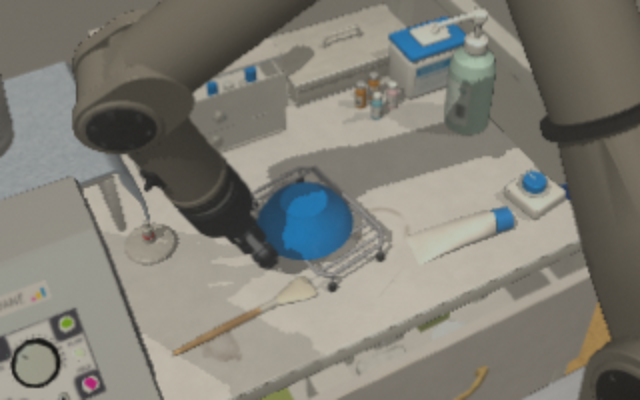

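The fingertips (px 265,258) are at the overhanging rim and the bowl is nearly at the rail. Now I'll push a few mm more and start lifting.

{"op": "drive_tool", "data": {
  "rotation": [
    [0,0,0],
    [0,0,0],
    [0,0,0],
    [0,0,0],
    [0,0,0],
    [0,0,0]
  ],
  "slide": [
    [0.01,-0.07,0],
    [0.01,-0.07,0.05],
    [0.01,-0.05,0.15],
    [0.01,-0.05,0.2],
    [0.01,-0.05,0.2],
    [0,0,0]
  ],
  "jaw": [0.35,0.35,0.35,0.35,0.35,0.35]
}}

```text
clock: 6.55
position: [0.4651, 0.1767, 0.0505]
eef_rot: [0.144, 0.63, 0.755, -0.114]
force: [-0.3, 1.5, 0.4]
gripper_width: 0.0301
```

```bash
python3 -c "
from h import *
go([.451,.231,.018],tgt(23));look('e');look('e2','top',(110,250,140,400),3)"
```

```text
t 6.55 pos [0.4651 0.1767 0.0505] F [-0.3  1.5  0.4] z [ 0.074 -0.354 -0.932] y [0.984 0.181 0.009] w 0.03
q [-0.13  0.6  -0.7   1.8   0.74  1.2  -0.99]
rot units [-0.32  0.04 -0.14] slide units [-0.28  1.09 -0.65]
scene bowl 0.38 458 [[0.354, -0.208, 0.007], [0.38, -0.171, 0.022], [0.411, -0.148, 0.038]]
top bowl 0.62 1646 [[0.419, 0.062, 0.047], [0.469, 0.113, 0.078], [0.523, 0.165, 0.092]]
```

View pics/e.png

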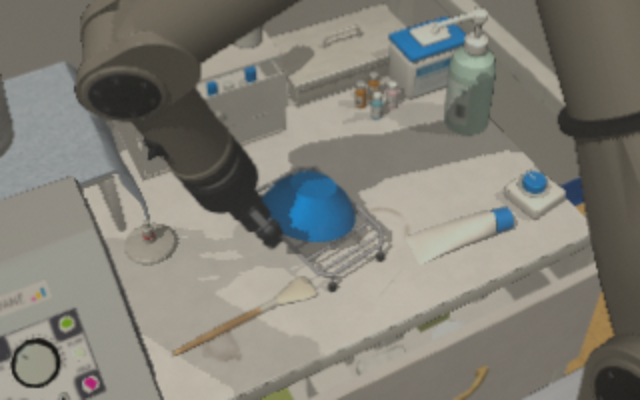

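The near rim is up and the foot is at z≈0.09, so the bowl is tipping against the rail. I'll continue along the arc.

{"op": "drive_tool", "data": {
  "rotation": [
    [0,0,0],
    [0,0,0],
    [0,0,0],
    [0,0,0],
    [0,0,0],
    [0,0,0]
  ],
  "slide": [
    [0.01,-0.07,0.2],
    [0.01,-0.08,0.2],
    [0.02,-0.1,0.2],
    [0.02,-0.12,0.18],
    [0.02,-0.14,0.18],
    [0,0,0]
  ],
  "jaw": [0.35,0.35,0.35,0.35,0.35,0.35]
}}

```text
clock: 7.35
position: [0.4682, 0.1447, 0.1004]
eef_rot: [0.145, 0.63, 0.754, -0.118]
force: [0.1, -0.0, -0.5]
gripper_width: 0.0301
```

```bash
python3 -c "
from h import *
go([.451,.231,.018],tgt(23));look('f');look('f2','top',(110,250,140,400),3)
W=np.load('top.npy')
"
```

```text
t 7.35 pos [0.4682 0.1447 0.1004] F [ 0.1 -0.  -0.5] z [ 0.069 -0.361 -0.93 ] y [0.984 0.178 0.004] w 0.03
q [-0.05  0.51 -0.72  1.79  0.69  1.26 -0.87]
rot units [-0.24 -0.01 -0.12] slide units [-0.34  1.73 -1.65]
top bowl 0.96 1356 [[0.421, 0.055, 0.076], [0.471, 0.096, 0.112], [0.521, 0.136, 0.125]]
```

View pics/f.png

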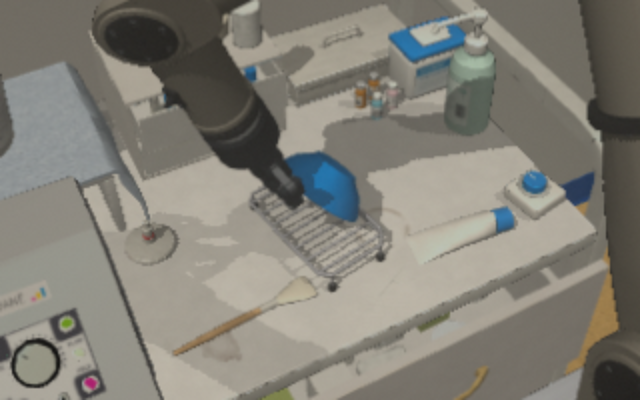

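The bowl is at about 50°, with the mouth facing the fingers. I'll keep pushing it over gently.

{"op": "drive_tool", "data": {
  "rotation": [
    [0,0,0],
    [0,0,0],
    [0,0,0],
    [0,0,0],
    [0,0,0],
    [0,0,0]
  ],
  "slide": [
    [0.03,-0.16,0.14],
    [0.03,-0.16,0.12],
    [0.03,-0.16,0.1],
    [0.03,-0.16,0.07],
    [0.03,-0.16,0.05],
    [0,0,0]
  ],
  "jaw": [0.35,0.35,0.35,0.35,0.35,0.35]
}}

```text
clock: 8.15
position: [0.4742, 0.1022, 0.1238]
eef_rot: [0.143, 0.628, 0.755, -0.12]
force: [0.0, 0.5, 1.0]
gripper_width: 0.0297
```

```bash
python3 -c "
from h import *
go([.451,.231,.018],tgt(23));look('g');look('g2','top',(110,250,140,400),3)
"
```

```text
t 8.15 pos [0.4742 0.1022 0.1238] F [0.  0.5 1. ] z [ 0.065 -0.361 -0.93 ] y [ 0.983  0.181 -0.002] w 0.03
q [ 0.05  0.45 -0.73  1.8   0.66  1.26 -0.76]
rot units [-0.24 -0.06 -0.15] slide units [-0.46  2.58 -2.12]
scene bowl 0.58 674 [[0.42, 0.04, 0.033], [0.463, 0.062, 0.105], [0.512, 0.084, 0.147]]
top bowl 0.59 719 [[0.427, 0.028, 0.029], [0.478, 0.052, 0.129], [0.532, 0.078, 0.15]]
```

{"op": "drive_tool", "data": {
  "rotation": [
    [0,0,0],
    [0,0,0],
    [0,0,0],
    [0,0,0]
  ],
  "slide": [
    [0.02,-0.14,0.02],
    [0.02,-0.14,0.02],
    [0.02,-0.14,0],
    [0,0,0]
  ],
  "jaw": [0.35,0.35,0.35,0.35]
}}

```text
clock: 8.75
position: [0.4762, 0.0828, 0.1247]
eef_rot: [0.142, 0.626, 0.757, -0.12]
force: [-0.2, 0.3, -0.6]
gripper_width: 0.0299
```

```bash
python3 -c "
from h import *
go([.451,.231,.018],tgt(23));look('i');look('i2','top',(110,250,140,400),3)
"
```

```text
t 8.75 pos [0.4762 0.0828 0.1247] F [-0.2  0.3 -0.6] z [ 0.064 -0.36  -0.931] y [ 0.982  0.187 -0.004] w 0.03
q [ 0.09  0.43 -0.73  1.82  0.66  1.24 -0.72]
rot units [-0.25 -0.09 -0.2 ] slide units [-0.5   2.96 -2.13]
scene bowl 0.94 1291 [[0.437, -0.065, 0.0], [0.508, -0.018, 0.018], [0.55, 0.045, 0.043]]
top bowl 0.81 1783 [[0.435, -0.067, 0.001], [0.492, -0.012, 0.016], [0.545, 0.045, 0.042]]
```

View pics/i.png

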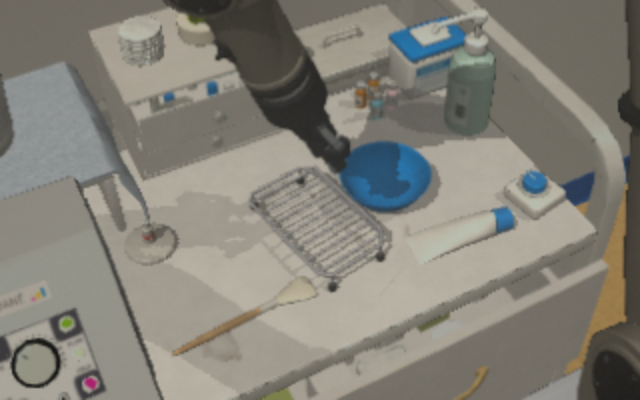

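The bowl has landed mouth up (px 387,175) beyond the rail, and nothing else was disturbed. I'll fit its pose and check that it's level while I back the tool off.

{"op": "drive_tool", "data": {
  "rotation": [
    [0,0,0],
    [0,0,0],
    [0,0,0],
    [0,0,0]
  ],
  "slide": [
    [-0.2,0,0.9],
    [-0.4,0,0.9],
    [-0.9,0,0.4],
    [-0.9,-0.2,0]
  ],
  "jaw": [0.35,0.35,0.35,0.35]
}}

```text
clock: 9.35
position: [0.3563, 0.0767, 0.2357]
eef_rot: [0.138, 0.625, 0.759, -0.118]
force: [-0.1, -0.2, 1.6]
gripper_width: 0.0299
```

```bash
cat >> h.py <<'E'
from scipy.optimize import least_squares
def bowl(cam):
    im,d=vision.read_camera(cam);W=cloud(cam,d);r=vision.trace("bowl",cam)
    if not r: print(cam,"none");return
    p=W[r[0]["pixels"]];p=p[~np.isnan(p[:,0])]
    # rim: highest point per azimuth bin, then circle and plane
    c=np.median(p[:,:2],0)
    for _ in range(3):
        a=np.arctan2(p[:,1]-c[1],p[:,0]-c[0]);rr=np.hypot(p[:,0]-c[0],p[:,1]-c[1])
        P=np.array([q[np.argmax(q[:,2])] for k in range(-12,12) if len(q:=p[(a>=k*np.pi/12)&(a<(k+1)*np.pi/12)&(rr>.045)&(rr<.07)])])
        c=least_squares(lambda x:np.hypot(P[:,0]-x[0],P[:,1]-x[1])-.0595,c,loss="soft_l1",f_scale=.002).x
    A=np.c_[P[:,0]-c[0],P[:,1]-c[1],np.ones(len(P))];s=np.linalg.lstsq(A,P[:,2],rcond=None)[0]
    ctr=p[rr<.02]
    print(cam,round(r[0]["confidence"],2),"centre",c.round(4),"tilt slopes",s[:2].round(3),"rim z",s[2].round(4),len(P),"floor z",np.median(ctr[:,2]).round(4) if len(ctr) else "")
E
python3 -c "
from h import *
bowl('scene');bowl('top');u=np.array([.906,-.423,0]);go([.436,.016,.15],tgt(33,u,np.array([.906*np.cos(.576),-.423*np.cos(.576),np.sin(.576)])))
"
```

```text
scene 0.57 centre [ 0.4876 -0.0051] tilt slopes [-0.055  0.029] rim z 0.0414 23 floor z 0.0058
top 0.93 centre [ 0.4894 -0.0093] tilt slopes [-0.013  0.002] rim z 0.0434 24 floor z 0.0049
t 9.55 pos [0.3556 0.0735 0.234 ] F [0.7 0.2 0.7] z [ 0.059 -0.358 -0.932] y [ 0.982  0.188 -0.01 ] w 0.03
q [ 0.23  0.04 -0.83  1.93  0.37  1.37 -0.52]
rot units [ 2.77 -5.97 -4.74] slide units [ 1.61 -1.15 -1.68]
```

The bowl is level (rim z 0.042, floor z 0.005), with its centre near (0.4885,-0.008). Next I'll pinch its rim on the side facing the robot, with the tool tilted along the wall.

{"op": "drive_tool", "data": {
  "rotation": [
    [0.35,-0.75,-0.6],
    [0.35,-0.75,-0.6],
    [0.35,-0.75,-0.6],
    [0.35,-0.75,-0.6],
    [0.35,-0.75,-0.6],
    [0.35,-0.75,-0.6],
    [0.35,-0.75,-0.6],
    [0.33,-0.72,-0.55]
  ],
  "slide": [
    [0.06,-0.07,-0.2],
    [0.06,-0.07,-0.2],
    [0.06,-0.07,-0.2],
    [0.06,-0.07,-0.2],
    [0.06,-0.07,-0.2],
    [0.06,-0.07,-0.2],
    [0.06,-0.07,-0.2],
    [0.06,-0.07,-0.2]
  ],
  "jaw": [0.25,0.25,0.25,0.25,0.25,0.25,0.25,0.25]
}}

```text
clock: 10.35
position: [0.3929, 0.0518, 0.1533]
eef_rot: [0.236, 0.813, 0.505, 0.171]
force: [0.3, -1.3, 0.5]
gripper_width: 0.0216
```

```bash
python3 -c "
from h import *
u=np.array([.906,-.423,0]);Rt=tgt(33,u,np.array([.906*np.cos(.576),-.423*np.cos(.576),np.sin(.576)]))
go([.4036,.0317,.095],Rt);go([.443,.0133,.028],Rt);bowl('top')
"
```

```text
t 10.35 pos [0.3929 0.0518 0.1533] F [ 0.3 -1.3  0.5] z [ 0.517 -0.21  -0.83 ] y [ 0.739 -0.38   0.556] w 0.022
q [ 0.45 -0.23 -0.9   2.4   0.52  0.54 -1.34]
rot units [-0.29  0.29  0.1 ] slide units [ 0.21 -0.4  -1.17]
t 10.35 pos [0.3929 0.0518 0.1533] F [ 0.3 -1.3  0.5] z [ 0.517 -0.21  -0.83 ] y [ 0.739 -0.38   0.556] w 0.022
q [ 0.45 -0.23 -0.9   2.4   0.52  0.54 -1.34]
rot units [-0.29  0.29  0.1 ] slide units [ 1.   -0.77 -2.51]
top 0.69 centre [ 0.4893 -0.0096] tilt slopes [ 0.003 -0.001] rim z 0.0439 24 floor z 0.005
```

{"op": "drive_tool", "data": {
  "rotation": [
    [-0.1,0.1,0.05],
    [-0.1,0.1,0.05],
    [-0.09,0.09,0],
    [0,0,0]
  ],
  "slide": [
    [0.07,-0.14,-0.39],
    [0.07,-0.13,-0.39],
    [0.07,-0.13,-0.39],
    [0,0,0]
  ],
  "jaw": [0.25,0.25,0.25,0.25]
}}

```text
clock: 10.85
position: [0.4068, 0.0331, 0.0962]
eef_rot: [0.238, 0.807, 0.519, 0.15]
force: [-0.7, 0.5, -0.6]
gripper_width: 0.0212
```

```bash
python3 -c "
from h import *
u=np.array([.906,-.423,0]);Rt=tgt(33,u,np.array([.906*np.cos(.576),-.423*np.cos(.576),np.sin(.576)]))
go([.443,.0125,.028],Rt)
"
```

```text
t 10.85 pos [0.4068 0.0331 0.0962] F [-0.7  0.5 -0.6] z [ 0.489 -0.228 -0.842] y [ 0.767 -0.347  0.539] w 0.021
q [ 0.67  0.06 -1.19  2.44  1.07  0.59 -1.83]
rot units [ 0.02 -0.08 -0.08] slide units [ 0.72 -0.41 -1.36]
```

{"op": "drive_tool", "data": {
  "rotation": [
    [0,0,0],
    [0,0,0]
  ],
  "slide": [
    [0.18,-0.1,-0.34],
    [0.18,-0.1,-0.34]
  ],
  "jaw": [0.25,0.25]
}}

```text
clock: 11.05
position: [0.4298, 0.0235, 0.0659]
eef_rot: [0.241, 0.806, 0.519, 0.152]
force: [-0.0, -1.1, 0.1]
gripper_width: 0.0211
```

```bash
python3 -c "
from h import *
u=np.array([.906,-.423,0]);Rt=tgt(33,u,np.array([.906*np.cos(.576),-.423*np.cos(.576),np.sin(.576)]))
go([.443,.0125,.028],Rt)
"
```

```text
t 11.05 pos [0.4298 0.0235 0.0659] F [-0.  -1.1  0.1] z [ 0.494 -0.231 -0.838] y [ 0.763 -0.346  0.546] w 0.021
q [ 0.56  0.27 -1.11  2.44  1.38  0.71 -2.09]
rot units [ 0.05 -0.01 -0.07] slide units [ 0.26 -0.22 -0.76]
```

{"op": "drive_tool", "data": {
  "rotation": [
    [0,0,0],
    [0,0,0],
    [0,0,0],
    [0,0,0],
    [0,0,0]
  ],
  "slide": [
    [-0.15,-0.01,0],
    [0.1,-0.05,-0.19],
    [0.1,-0.05,-0.19],
    [0.1,-0.05,-0.19],
    [0.1,-0.05,-0.19]
  ],
  "jaw": [0.25,0.25,0.25,0.25,0.25]
}}

```text
clock: 11.55
position: [0.4465, 0.0136, 0.0322]
eef_rot: [0.243, 0.805, 0.52, 0.15]
force: [0.1, 0.5, 0.7]
gripper_width: 0.0213
```

```bash
python3 -c "
from h import *
u=np.array([.906,-.423,0]);Rt=tgt(33,u,np.array([.906*np.cos(.576),-.423*np.cos(.576),np.sin(.576)]))
go([.443,.0125,.028],Rt);bowl('top');look('k')
"
```

```text
t 11.55 pos [0.4465 0.0136 0.0322] F [0.1 0.5 0.7] z [ 0.494 -0.236 -0.837] y [ 0.764 -0.341  0.548] w 0.021
q [ 0.48  0.42 -1.01  2.44  1.58  0.78 -2.23]
rot units [ 0.12 -0.02 -0.09] slide units [-0.07 -0.02 -0.08]
top 0.85 centre [ 0.49   -0.0088] tilt slopes [-0.221  0.108] rim z 0.0524 23 floor z 0.0051
scene bowl 0.68 304 [[0.391, -0.009, 0.006], [0.527, 0.022, 0.026], [0.551, 0.08, 0.17]]
```

View pics/k.png

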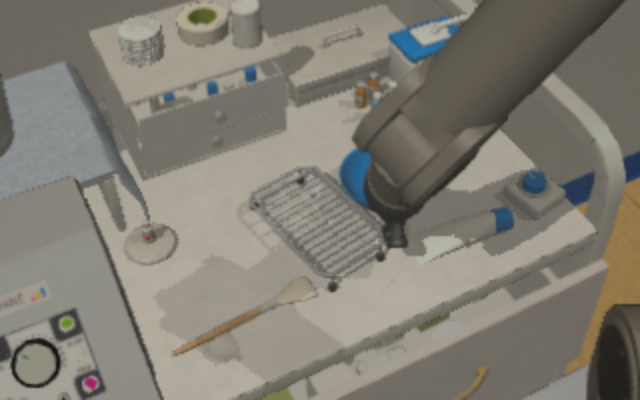

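The picture shows the gripper at the rim (px 395,235), but the forearm reaches over towards the pump. I'll check that clearance before sliding.

```bash
python3 -c "
from h import *
for cam in('top','scene'):
    im,d=vision.read_camera(cam);W=cloud(cam,d).reshape(-1,3);W=W[~np.isnan(W[:,0])]
    print(cam,'rows x .35-.75, cols y -.3..0.1')
    for x in np.arange(.3,.75,.05):
        print(round(x,2),[(round(float(np.percentile(q,10)),2),round(float(q.max()),2)) if len(q:=W[(abs(W[:,0]-x-.025)<.025)&(abs(W[:,1]-y-.025)<.025)&(W[:,2]>.05),2]) else 0 for y in np.arange(-.3,.1,.05)])
"
```

```text
top rows x .35-.75, cols y -.3..0.1
0.3 [(0.08, 0.12), (0.07, 0.13), 0, 0, 0, 0, (0.21, 0.29), (0.27, 0.39)]
0.35 [(0.12, 0.13), (0.11, 0.13), 0, 0, 0, 0, (0.17, 0.25), (0.18, 0.26)]
0.4 [(0.13, 0.13), (0.11, 0.14), 0, 0, 0, 0, (0.09, 0.18), (0.15, 0.18)]
0.45 [(0.13, 0.14), (0.11, 0.13), 0, 0, 0, 0, (0.11, 0.14), 0]
0.5 [(0.13, 0.13), (0.11, 0.14), (0.07, 0.19), 0, 0, 0, 0, 0]
0.55 [(0.13, 0.13), (0.11, 0.15), (0.09, 0.2), (0.19, 0.2), 0, 0, 0, 0]
0.6 [(0.13, 0.13), (0.08, 0.13), (0.06, 0.1), (0.06, 0.09), 0, 0, 0, (0.08, 0.14)]
0.65 [(0.13, 0.13), (0.09, 0.13), (0.09, 0.1), (0.06, 0.09), 0, 0, 0, (0.08, 0.21)]
0.7 [(0.13, 0.13), (0.11, 0.13), (0.08, 0.09), (0.07, 0.09), (0.05, 0.05), (0.05, 0.05), 0, (0.14, 0.21)]
scene rows x .35-.75, cols y -.3..0.1
0.3 [(0.06, 0.12), (0.06, 0.13), 0, 0, 0, 0, (0.12, 0.17), (0.15, 0.23)]
0.35 [(0.12, 0.13), (0.1, 0.13), 0, 0, 0, 0, (0.06, 0.12), (0.07, 0.21)]
0.4 [(0.13, 0.13), (0.1, 0.13), 0, 0, 0, 0, (0.05, 0.07), (0.13, 0.14)]
0.45 [(0.13, 0.13), (0.1, 0.13), 0, 0, 0, 0, 0, 0]
0.5 [0, 0, 0, 0, 0, 0, 0, 0]
0.55 [0, 0, (0.19, 0.2), (0.19, 0.2), 0, 0, 0, 0]
0.6 [0, (0.09, 0.13), (0.08, 0.09), (0.06, 0.09), 0, 0, 0, (0.08, 0.14)]
0.65 [(0.13, 0.13), (0.09, 0.13), (0.09, 0.1), (0.06, 0.09), 0, 0, 0, (0.12, 0.2)]
0.7 [(0.13, 0.13), (0.1, 0.13), (0.09, 0.09), (0.08, 0.09), 0, 0, 0, (0.08, 0.2)]
```

The arm is well clear of the pump; its wrist leans back toward the robot. Closing on the rim now.

{"op": "drive_tool", "data": {
  "rotation": [
    [0,0,0],
    [0,0,0],
    [0,0,0],
    [0,0,0],
    [0,0,0]
  ],
  "slide": [
    [-0.03,0,-0.04],
    [0,0,0],
    [0,0,0],
    [0,0,0],
    [0,0,0]
  ],
  "jaw": [0.1,0,0,0,0],
  "force": 25
}}

```text
clock: 12.35
position: [0.4438, 0.0139, 0.031]
eef_rot: [0.243, 0.805, 0.52, 0.15]
force: [-0.3, 0.5, -0.2]
gripper_width: 0.0033
```

```bash
python3 -c "
from h import *
u=np.array([.906,-.423,0]);Rt=tgt(33,u,np.array([.906*np.cos(.576),-.423*np.cos(.576),np.sin(.576)]))
go([.443,.0125,.028],Rt);bowl('top')
W=look('m','top',(110,250,200,400),3)
"
```

```text
t 12.35 pos [0.4438 0.0139 0.031 ] F [-0.3  0.5 -0.2] z [ 0.495 -0.235 -0.836] y [ 0.764 -0.341  0.548] w 0.003
q [ 0.48  0.42 -1.01  2.45  1.59  0.78 -2.25]
rot units [ 0.11 -0.01 -0.09] slide units [-0.02 -0.03 -0.06]
top 0.61 centre [ 0.4905 -0.0093] tilt slopes [-0.191  0.066] rim z 0.0562 23 floor z 0.0081
top bowl 0.86 1681 [[0.438, -0.064, 0.001], [0.497, -0.014, 0.019], [0.547, 0.047, 0.047]]
```

View pics/m.png

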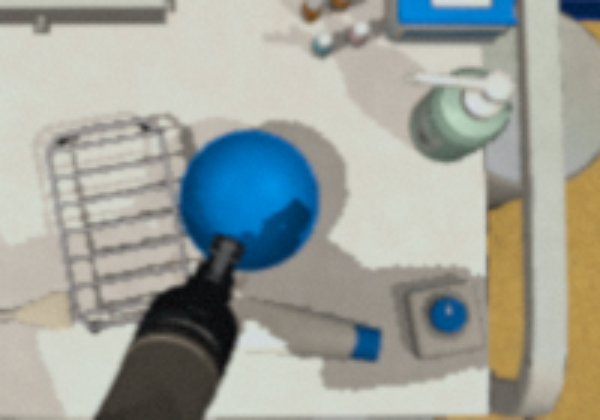

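The pinch shows 3.3 mm, which is the wall thickness. In the picture the fingers are at the bowl's lower rim (px 225,250). Sliding towards the bottle.

{"op": "drive_tool", "data": {
  "rotation": [
    [0,0,0],
    [0,0,0],
    [0,0,0],
    [0,0,0],
    [0,0,0],
    [0,0,0],
    [0,0,0]
  ],
  "slide": [
    [0.2,-0.2,0.02],
    [0.2,-0.2,0.02],
    [0.2,-0.2,0],
    [0.2,-0.2,0],
    [0.2,-0.2,0],
    [0.2,-0.2,0],
    [0,0,0]
  ],
  "jaw": [0,0,0,0,0,0,0]
}}

```text
clock: 13.25
position: [0.5055, -0.0481, 0.0325]
eef_rot: [0.243, 0.804, 0.521, 0.15]
force: [-0.1, 0.3, -0.6]
gripper_width: 0.0035
```

```bash
cat >> h.py <<'E'
def head(cam):
    im,d=vision.read_camera(cam);W=cloud(cam,d).reshape(-1,3);W=W[~np.isnan(W[:,0])]
    t=W[(abs(W[:,0]-.56)<.03)&(W[:,1]>-.22)&(W[:,1]<-.1)&(W[:,2]>.18)&(W[:,2]<.205)]
    h=t[(t[:,1]<-.165)];nz=t[t[:,1]>-.15]
    print(cam,"head",h.mean(0).round(4),len(h),"z98",np.percentile(t[:,2],95).round(4),"nozzle",nz.mean(0).round(4) if len(nz) else "", "tip y",t[:,1].max().round(4))
E
python3 -c "
from h import *
u=np.array([.906,-.423,0]);Rt=tgt(33,u,np.array([.906*np.cos(.576),-.423*np.cos(.576),np.sin(.576)]))
go([.525,-.072,.032],Rt);bowl('top');bowl('scene');head('top');head('scene')
"
```

```text
t 13.25 pos [ 0.5055 -0.0481  0.0325] F [-0.1  0.3 -0.6] z [ 0.495 -0.234 -0.837] y [ 0.765 -0.339  0.547] w 0.004
q [ 0.63  0.46 -0.92  2.34  1.66  0.67 -2.04]
rot units [ 0.11 -0.02 -0.12] slide units [ 0.39 -0.48 -0.01]
top 0.85 centre [ 0.5522 -0.0706] tilt slopes [-0.195  0.063] rim z 0.0567 23 floor z 0.0099
scene 0.94 centre [ 0.6119 -0.0121] tilt slopes [1.681 1.293] rim z 0.1354 8 floor z 0.0399
top head [ 0.5601 -0.1839  0.1966] 112 z98 0.1996 nozzle [ 0.5669 -0.1347  0.1924] tip y -0.1201h.py:49: RuntimeWarning: Mean of empty slice.
  print(cam,"head",h.mean(0).round(4),len(h),"z98",np.percentile(t[:,2],95).round(4),"nozzle",nz.mean(0).round(4) if len(nz) else "", "tip y",t[:,1].max().round(4))
  ret = um.true_divide(
Traceback (most recent call last):
  File "h.py", line 49, in head
    print(cam,"head",h.mean(0).round(4),len(h),"z98",np.percentile(t[:,2],95).round(4),"nozzle",nz.mean(0).round(4) if len(nz) else "", "tip y",t[:,1].max().round(4))
                                                     ~~~~~~~~~~~~~^^^^^^^^^^^
IndexError: index -1 is out of bounds for axis 0 with size 0
```

{"op": "drive_tool", "data": {
  "rotation": [
    [0,0,0],
    [0,0,0],
    [0,0,0],
    [0,0,0],
    [0,0,0]
  ],
  "slide": [
    [0.12,-0.15,0],
    [0.12,-0.15,0],
    [0.12,-0.15,0],
    [0,0,-0.04],
    [0,0,-0.02]
  ],
  "jaw": [0,0,0,0,0]
}}

```text
clock: 14.05
position: [0.5219, -0.0704, 0.0286]
eef_rot: [0.242, 0.803, 0.523, 0.149]
force: [-4.5, 0.2, 1.8]
gripper_width: 0.0037
```

```bash
python3 -c "
from h import *
u=np.array([.906,-.423,0]);Rt=tgt(33,u,np.array([.906*np.cos(.576),-.423*np.cos(.576),np.sin(.576)]))
go([.525,-.072,.032],Rt);bowl('top');head('top')
"
```

```text
t 14.05 pos [ 0.5219 -0.0704  0.0286] F [-4.5  0.2  1.8] z [ 0.493 -0.233 -0.838] y [ 0.769 -0.335  0.545] w 0.004
q [ 0.67  0.49 -0.89  2.31  1.68  0.64 -1.99]
rot units [ 0.12 -0.05 -0.16] slide units [ 0.06 -0.03  0.07]
top 0.61 centre [ 0.5684 -0.0916] tilt slopes [ 0.069 -0.025] rim z 0.0458 23 floor z 0.0076
top head [ 0.5602 -0.1839  0.1966] 112 z98 0.2 nozzle [ 0.5668 -0.1346  0.193 ] tip y -0.1197
```

{"op": "drive_tool", "data": {
  "rotation": [
    [0,0,0],
    [0,0,0],
    [0,0,0],
    [0,0,0],
    [0,0,0],
    [0,0,0],
    [0,0,0],
    [0,0,0],
    [0,0,0],
    [0,0,0]
  ],
  "slide": [
    [0,0,0],
    [0,0,0.02],
    [0,0,0],
    [-0.1,0.05,0.17],
    [-0.1,0.05,0.17],
    [-0.1,0.05,0.17],
    [-0.1,0.05,0.17],
    [-0.2,0.1,0.34],
    [-0.2,0.1,0.34],
    [-0.2,0.1,0.34]
  ],
  "jaw": [0.1,0.2,0.2,0.2,0.2,0.2,0.2,0.2,0.2,0.2]
}}

```text
clock: 15.2
position: [0.4741, -0.0386, 0.1177]
eef_rot: [0.24, 0.8, 0.528, 0.153]
force: [-0.5, -0.1, 0.5]
gripper_width: 0.0169
```

```bash
python3 -c "
from h import *
go([.5602,-.184,.3],tgt(0,n,np.array([0,1,0])));bowl('top');bowl('scene');head('top');head('scene')
"
```

```text
t 15.2 pos [ 0.4741 -0.0386  0.1177] F [-0.5 -0.1  0.5] z [ 0.498 -0.223 -0.838] y [ 0.772 -0.327  0.546] w 0.017
q [ 0.89  0.12 -1.12  2.33  1.07  0.5  -1.51]
rot units [  4.92   3.13 -10.81] slide units [ 1.72 -2.91  3.65]
top 0.71 centre [ 0.5673 -0.0928] tilt slopes [0.043 0.004] rim z 0.0457 24 floor z 0.0062
scene 0.68 centre [ 0.5688 -0.0902] tilt slopes [0.085 0.125] rim z 0.0392 16 floor z 0.0072
top head [ 0.5601 -0.1839  0.1967] 112 z98 0.1999 nozzle [ 0.567  -0.1341  0.1922] tip y -0.1197h.py:49: RuntimeWarning: Mean of empty slice.
  print(cam,"head",h.mean(0).round(4),len(h),"z98",np.percentile(t[:,2],95).round(4),"nozzle",nz.mean(0).round(4) if len(nz) else "", "tip y",t[:,1].max().round(4))
  ret = um.true_divide(
Traceback (most recent call last):
  File "h.py", line 49, in head
    print(cam,"head",h.mean(0).round(4),len(h),"z98",np.percentile(t[:,2],95).round(4),"nozzle",nz.mean(0).round(4) if len(nz) else "", "tip y",t[:,1].max().round(4))
                                                     ~~~~~~~~~~~~~^^^^^^^^^^^
IndexError: index -1 is out of bounds for axis 0 with size 0
```

```bash
python3 -c "
from h import *
go([.5602,-.184,.3],tgt(0,n,np.array([.906,-.423,0])))
"
```

```text
t 15.5 pos [ 0.4743 -0.0399  0.1166] F [ 0.8 -0.3 -0. ] z [ 0.497 -0.224 -0.838] y [ 0.771 -0.329  0.545] w 0.017
q [ 0.88  0.12 -1.11  2.33  1.08  0.5  -1.51]
rot units [ 2.33  4.98 -0.28] slide units [ 1.72 -2.88  3.67]
```

{"op": "drive_tool", "data": {
  "rotation": [
    [0,0,0],
    [0,0,0],
    [0.39,0.83,-0.05],
    [0.39,0.83,-0.05],
    [0.39,0.83,-0.05],
    [0.39,0.83,-0.05],
    [0.39,0.83,-0.05],
    [0.39,0.83,-0.05]
  ],
  "slide": [
    [0,0,0.5],
    [0,0,0.5],
    [0,0,0.5],
    [0,0,0.5],
    [0,0,0.5],
    [0,0,0.5],
    [0,0,0.4],
    [0,0,0.3]
  ],
  "jaw": [0,0,0,0,0,0,0,0]
}}

```text
clock: 16.3
position: [0.4633, -0.048, 0.2739]
eef_rot: [0.003, 0.844, 0.536, -0.011]
force: [0.4, 0.7, -0.6]
gripper_width: 0.0003
```

```bash
python3 -c "
from h import *
go([.5602,-.185,.25],tgt(0,n,np.array([.906,-.423,0])));bowl('top');bowl('scene');head('top')
"
```

```text
t 16.3 pos [ 0.4633 -0.048   0.2739] F [ 0.4  0.7 -0.6] z [-0.016 -0.016 -1.   ] y [ 0.905 -0.426 -0.007] w 0.0
q [ 0.92  0.26 -1.05  1.62  0.25  1.41 -0.61]
rot units [ 0.16 -0.15  0.03] slide units [ 1.94 -2.74 -0.48]Traceback (most recent call last):
  File "<string>", line 3, in <module>
    go([.5602,-.185,.25],tgt(0,n,np.array([.906,-.423,0])));bowl('top');bowl('scene');head('top')
                                                            ~~~~^^^^^^^
  File "h.py", line 41, in bowl
    c=least_squares(lambda x:np.hypot(P[:,0]-x[0],P[:,1]-x[1])-.0595,c,loss="soft_l1",f_scale=.002).x
      ~~~~~~~~~~~~~^^^^^^^^^^^^^^^^^^^^^^^^^^^^^^^^^^^^^^^^^^^^^^^^^^^^^^^^^^^^^^^^^^^^^^^^^^^^^^^^
    return func(*args, **kwargs)
    vector_fun = VectorFunction(
        fun_wrapped,
    ...<6 lines>...
        workers=workers
    )
    self._update_fun()
    ~~~~~~~~~~~~~~~~^^
    self.f = self.fun_wrapped(xp_copy(self.x))
             ~~~~~~~~~~~~~~~~^^^^^^^^^^^^^^^^^
    return np.atleast_1d(self.fun(x))
                         ~~~~~~~~^^^
    return self.f(x, *self.args, **self.kwargs)
           ~~~~~~^^^^^^^^^^^^^^^^^^^^^^^^^^^^^^
  File "h.py", line 41, in <lambda>
    c=least_squares(lambda x:np.hypot(P[:,0]-x[0],P[:,1]-x[1])-.0595,c,loss="soft_l1",f_scale=.002).x
                                      ~^^^^^
IndexError: too many indices for array: array is 1-dimensional, but 2 were indexed
```

```bash
cat >> h.py <<'E'
def blue(cam):
    im,d=vision.read_camera(cam);W=cloud(cam,d);h=cv2.cvtColor(im,cv2.COLOR_RGB2HSV)
    m=(h[...,0]>95)&(h[...,0]<125)&(h[...,1]>120)&(abs(W[...,0]-.57)<.08)&(abs(W[...,1]+.09)<.08)&(W[...,2]<.07)
    p=W[m]
    if len(p)<50: print(cam,"few",len(p));return
    r=lambda q:np.where(p[:,2]<.012,0,np.hypot(p[:,0]-q[0],p[:,1]-q[1])-(.0305+.029*p[:,2]/.042))
    s=least_squares(r,[.568,-.092],loss="soft_l1",f_scale=.002).x
    print(cam,len(p),"cone centre",s.round(4),"extent",np.percentile(p,[1,50,99],axis=0).round(3).tolist())
    return im
E
python3 -c "
from h import *
blue('top');im=blue('scene');cv2.imwrite('pics/o.png',cv2.resize(im[100:300,200:420,::-1],None,fx=3,fy=3))
"
```

```text
top 187 cone centre [ 0.5659 -0.0941] extent [[0.537, -0.061, 0.011], [0.571, -0.048, 0.029], [0.608, -0.036, 0.047]]
scene 1015 cone centre [ 0.567 -0.092] extent [[0.51, -0.149, 0.004], [0.587, -0.105, 0.021], [0.626, -0.039, 0.045]]
```

View pics/o.png

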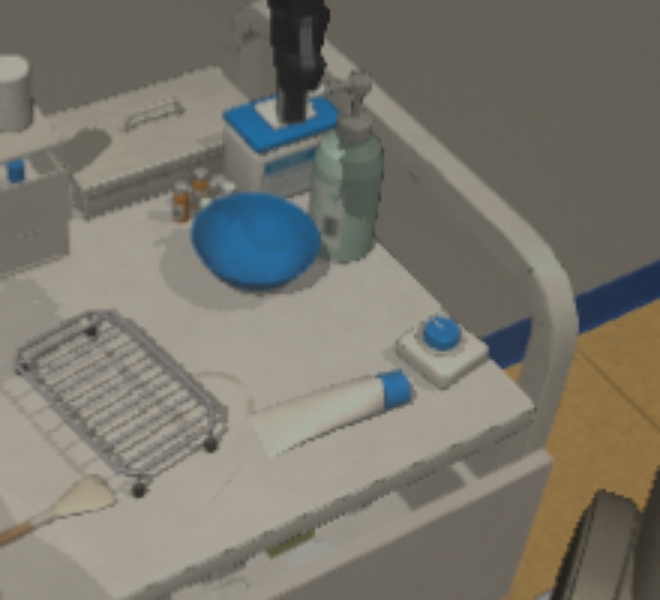

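The bowl (px 255,240) stands upright and close to the bottle with the nozzle over it. Centre is about (0.567,-0.092), outlet about 32 mm from it. Moving the shut fingers over the pump head.

{"op": "drive_tool", "data": {
  "rotation": [
    [0.04,-0.04,0],
    [0.04,-0.04,0],
    [0.04,-0.04,0],
    [0.04,-0.04,0],
    [0,0,0],
    [0,0,0]
  ],
  "slide": [
    [0.48,-0.68,0],
    [0.48,-0.68,0],
    [0.48,-0.68,0],
    [0.48,-0.68,0],
    [0,0,-0.3],
    [0,0,-0.3]
  ],
  "jaw": [0,0,0,0,0,0]
}}

```text
clock: 17.1
position: [0.5544, -0.1802, 0.2366]
eef_rot: [0.005, 0.839, 0.544, -0.003]
force: [0.3, 0.9, -0.1]
gripper_width: 0.0005
```

```bash
python3 -c "
from h import *
go([.5605,-.185,.21],tgt(0,n,np.array([.906,-.423,0])));blue('scene')
"
```

```text
t 17.1 pos [ 0.5544 -0.1802  0.2366] F [ 0.3  0.9 -0.1] z [-0.001 -0.011 -1.   ] y [ 0.913 -0.408  0.004] w 0.0
q [ 0.88  0.54 -0.94  1.4   0.44  1.42 -0.47]
rot units [ 0.11 -0.01 -0.16] slide units [ 0.12 -0.1  -0.53]
scene 1010 cone centre [ 0.5667 -0.0916] extent [[0.51, -0.149, 0.004], [0.587, -0.105, 0.021], [0.626, -0.039, 0.045]]
```

{"op": "drive_tool", "data": {
  "rotation": [
    [0.1,0,0],
    [0,0,0],
    [0,0,0],
    [0,0,0],
    [0,0,0],
    [0,0,0]
  ],
  "slide": [
    [0.12,-0.1,-0.1],
    [0,0,-0.2],
    [0,0,-0.2],
    [0,0,-0.15],
    [0,0,-0.12],
    [0,0,-0.1]
  ],
  "jaw": [0,0,0,0,0,0]
}}

```text
clock: 17.75
position: [0.5575, -0.1847, 0.1923]
eef_rot: [0.003, 0.838, 0.546, -0.004]
force: [-8.9, -0.9, 28.4]
gripper_width: -0.0001
```

The head bottomed out: TCP is 14 mm below contact height and the force is 28 N. Holding briefly, then lifting and backing away.

{"op": "drive_tool", "data": {
  "rotation": [
    [0,0,0],
    [0,0,0],
    [0,0,0],
    [0,0,0],
    [0,0,0],
    [0,0,0],
    [0,0,0],
    [0,0,0]
  ],
  "slide": [
    [0,0,0],
    [0,0,0.15],
    [0,0,0.3],
    [0,0,0.5],
    [0,0,0.6],
    [-0.5,0,0.5],
    [-0.6,0,0.3],
    [-0.6,0,0]
  ],
  "jaw": [0,0,0,0,0,0,0,0]
}}

```text
clock: 18.55
position: [0.4732, -0.1807, 0.3147]
eef_rot: [0.002, 0.836, 0.549, -0.001]
force: [-0.2, -1.5, -0.1]
gripper_width: -0.0
```

```bash
python3 -c "
from h import *
go([.5605,-.185,.21],tgt(0,n,np.array([.906,-.423,0])))
blue('top');im=blue('scene');head('top')
cv2.imwrite('pics/p.png',cv2.resize(im[100:300,120:420,::-1],None,fx=2.5,fy=2.5))
for th in('mask_brush','cream_tube','timer','electrode_0'):
    for cam in('top','scene'):
        im,d=vision.read_camera(cam);W=cloud(cam,d)
        for r in vision.trace(th,cam)[:1]:
            p=W[r['pixels']];p=p[~np.isnan(p[:,0])];print(cam,th,round(r['confidence'],2),np.median(p,0).round(3))
"
```

```text
t 18.55 pos [ 0.4732 -0.1807  0.3147] F [-0.2 -1.5 -0.1] z [ 0.    -0.004 -1.   ] y [ 0.918 -0.397  0.002] w -0.0
q [ 1.1   0.33 -1.02  1.46  0.29  1.51 -0.33]
rot units [ 0.04  0.   -0.27] slide units [ 1.75 -0.09 -2.09]
top 1636 cone centre [ 0.5666 -0.0935] extent [[0.513, -0.151, 0.003], [0.572, -0.098, 0.018], [0.624, -0.039, 0.046]]
scene 1010 cone centre [ 0.5672 -0.0921] extent [[0.51, -0.149, 0.005], [0.587, -0.105, 0.021], [0.626, -0.04, 0.046]]
top head [ 0.5601 -0.1839  0.1967] 111 z98 0.1994 nozzle [ 0.5668 -0.1346  0.1927] tip y -0.12
top mask_brush 0.61 [ 0.572 -0.096  0.018]
scene mask_brush 0.64 [0.388 0.2   0.007]
top cream_tube 0.97 [ 0.376 -0.049  0.019]
scene cream_tube 0.68 [ 0.37  -0.047  0.018]
top timer 0.69 [0.55  0.298 0.009]
scene timer 0.72 [ 0.379 -0.171  0.022]
top electrode_0 0.97 [0.552 0.299 0.01 ]
scene electrode_0 0.56 [0.545 0.304 0.009]
```

View pics/p.png

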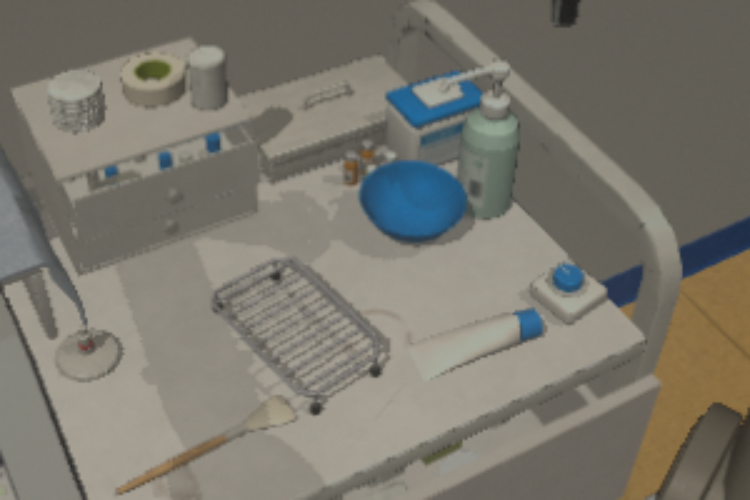

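The picture shows the bowl upright (px 413,200) under the nozzle, the pump head up, the tool clear, and the brush, tube, timer and electrode in place. Handing in.

```bash
python3 -c "
from plant import manip
print(manip.sign_off())"
```

```text
the job is handed in; nothing more can be done
None
```

The job is handed in at about 19 s on the robot's clock, but it reports no verdict.

I tipped the bowl over the back rail with the open fingers as a fork. It landed mouth up and level on the worktop. I then pinched its rim and slid it up to the bottle. With the fingers shut I pressed the pump head right down, about 14 mm with 28 N at the bottom, and let it come back up.

**Last checks:**
- **Bowl:** it stands mouth up with its centre near (0.567, -0.093). The nozzle's end is about 31 mm sideways from the centre, inside the 45 mm limit.
- **Pump head:** the top reads 0.197 m, the same as before the press.
- **Bystanders:** the brush, tube, timer and electrode are within a few mm of where they started. For the brush the median shifted about 16 mm between its traces, but its traced area changed and the picture shows it in place.
- **Robot:** the tool is clear of everything.

**Checks that disagreed or failed:**
- In the last top-camera check, the network labelled the bowl as the brush and the electrode as the timer. The scene camera and the picture showed both in place.
- Some rim-tilt readings, taken with the gripper in view or the rim partly hidden, showed a tilt (slopes up to 0.2, and 0.13 once released). I set these aside: earlier clear views of the bowl on the worktop read level, but I did not repeat the tilt fit after the press.
- I did not measure the bowl's speed as it tipped over the rail. I estimated about 1 m/s against the 1.5 m/s limit.

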